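# Build the canister tower on the examination desk

## Robot

A 6-joint arm with a two-finger parallel gripper is mounted at the origin on the work surface. World frame = base frame: x ahead of the robot, y to its left, z up, the work surface at z = 0. Lengths are in m, angles in rad, forces in N, time in s.
With the tool pointing down it reaches from about 0.25 to 0.725 m from the base axis. Payload 4 kg.
Tool frame: the origin (TCP) lies between the finger pads; the fingertips stand 17 mm ahead of it and the grasp point (between the pads) lies 2 mm behind it; z points along the fingers, x is the direction in which the jaws open and shut, and the axes are right-handed (so a half turn about z gives the same grasp; the last joint's range is limited). The gripper opens to 85 mm and grips with 20 to 120 N. Pads are 22 mm wide; open, the fingers measure 114 mm over their backs; the gripper's body (76 mm by 85 mm) begins 54 mm behind the grasp point. The pads swing forward as they close: fully open they stand 13 mm farther back than shut.
Start: joints at [1.293, 0.241, 0.005, 1.335, 0, 1.571], TCP at [0.137, 0.481, 0.248] pointing down, gripper open.
Joint ranges: [-2.72, 2.72], [-1.05, 1.87], [-1.09, 1.28], [-1.99, 2.15], [-1.42, 1.44], [-3.14, 3.14]. Speed limits (rad/s): [2.79, 2.79, 3.14, 3.14, 3.14, 3.14].

## Interface

Orientations are given as a unit quaternion [x, y, z, w].
In Python, from workcell import telemetry, cams, workorder gives the robot as it stands. The module is installed in compiled form; this text tells all that it offers.
- The arm moves only by the tool apply_moves, never from a script. Its argument "moves" is a list that holds one entry, the list of rows, each a list of 4 numbers: the shift along the tool's x, y, z in mm, then the turn about the tool's z in degrees. A call has exactly 10 rows; each row shifts and turns the pose as measured when the row begins, along the tool's axes as they then stand; what a row does not reach is not made up. A row lasts 1/10 s, in which the tool goes at most 50 mm and 8.59 degrees, less where a joint would pass 70% of its speed; a pose out of reach is approached as far as the arm can. A call with a gripper value outside its range is refused whole. "hand" is the gripper's target within -1 to 1 (fully open at 1, half-way at 0, shut at -1), set as the call begins (left out, the last holds). The fingers move at their own pace and stop on an object; the grip force is fixed at half the most. Time passes only in rows, so rows that do not move let the fingers close, or fill a call up. It gives the time, the measured TCP pose, the force and the opening at its end, in the units of the state.
- telemetry.get_obs(): the state, without advancing time (a new reading comes with each control period).
- cams.camera(name): name is "scene" or "top"; returns a dict with "color" (480x640x3 uint8, red, green, blue), "fovy" (degrees; the focal length in pixels is half the picture's height over the tangent of half this angle, whatever the lens; pixels are square), "cx", "cy" (the principal point, pixels), "k1" (the pictures are not rectified: a ray, as slopes to the right and down, at radius r is drawn at 1 + k1 r^2 times it, then the intrinsics apply), "camera_from_world" (4x4, takes a point from world to camera coordinates). Camera axes: x right, y down, z forward; pixel columns grow to the right and rows downward; lengths in m; the calibration is good to about 2 mm. A picture is of the moment at which its call begins. There is no depth.
- workorder.job_done(): hands the job in, once; it reports no verdict.
The state is a dict: "clock": time; "joint_pos": joint angles; "joint_vel": joint speeds; "tau": joint torques, N m; "eef_pos": TCP position; "tool_rot": TCP orientation; "ft_force": force on the tool from outside, world axes, zero at the start; "ft_torque": the same for the moment, N m; "grip_width": finger opening in m.
Only numpy, scipy, OpenCV 4.12 (cv2) and the standard library are available. Lean on these libraries where they do the work, as an engineer would, in place of code of your own. Each camera call takes 0.05 s, during which the arm holds its last target. There are 200 camera calls.

## Task

Build the steel canister tower in the middle of the round tray (not the square one), one piece at a time from the bottom up: first the widest canister, then the middle one, then the narrowest, and last the lid with the knob, each piece fully seated with its foot in the mouth of the one below. Keep every piece upright, let go of everything, and leave the bottle, the pen cup and the tuning fork where they are.

Things in the scene. Friction and masses are not known exactly. Their poses are not given: they have to be found in the camera images.
- wide_center (a point): Widest, tallest canister: round, 68 mm diameter, 70 mm high, flat underside without foot, about 0.3 kg. Bare steel, upright. Point: its centre, on the axis half-way up; z up. Open at the top through a round mouth 50 mm across in an inward-turned rim, 35 mm above the point.
- middle_center (a point): Middle canister: round body 58 mm diameter, 55 mm high, on a foot 8 mm high (44 mm across, tapering to 40): 63 mm high in all, 0.2 kg. Bare steel, upright. Point: its centre, on the axis half-way up; z up. Open mouth 40 mm across at the top, 31.5 mm above the point. With its foot in the wide canister's mouth its body rests on that rim; this point is then 58.5 mm above the wide one's centre.
- narrow_center (a point): Narrowest canister: round body 48 mm diameter, 45 mm high, on a foot 8 mm high (34 mm across, tapering to 30): 53 mm high in all, 0.14 kg. Bare steel, upright. Point: its centre, on the axis half-way up; z up. Open mouth 32 mm across at the top, 26.5 mm above the point. With its foot in the middle canister's mouth, this point is 50 mm above the middle one's centre.
- lid_knob (a point): Lid: steel disc 52 mm diameter, 5 mm thick, with an upright round knob (18 mm diameter, 22 mm high) on top and a plug below (its foot, 8 mm high, 26 mm across tapering to 22) on which it stands; 0.09 kg. Point: middle of the knob, 11 mm above the disc's top face, 24 mm above the plug's underside; z up. Seated, it is 42.5 mm above the narrow canister's centre.
- round_tray: The target: a fixed round white tray, 150 mm in diameter, with a rim 9 mm high and 4 mm wide; its inner floor is 4 mm above the desk. Origin: centre of its underside, at desk height.
- square_tray: Not a target: a fixed square white tray, 120 by 120 mm, with a rim 10 mm high; the bottle stands on it. Origin: centre of its underside, at desk height.
- bottle_mid (a point): Bystander: a small amber bottle with a black cap, 36 mm in diameter and 85 mm high, loose, standing on the square tray. This point is its centre, half-way up. To be left alone.
- pen_cup: Bystander: a yellow plastic cup, 68 mm in diameter at the rim and 95 mm high, with two pens reaching 145 mm high, loose. Origin: centre of its underside. To be left alone.
- fork: Bystander: an aluminium tuning fork lying flat, 171 mm long along its x (tines to +x), 32 mm wide and up to 18 mm high, loose. Origin: on its underside, where stem and tines meet. To be left alone.

How it is judged:
On the way, in this order (a step that is already met when the one before it is completed fails the run):
1. the wide canister stands in the middle of the round tray, released (horizontal distance between wide_center and round_tray below 0.015 m and z of wide_center in the frame of round_tray between 0.036 and 0.042 m and angle between wide_center's own z axis and vertical below 0.06 rad and contact force between the fingers and wide below 0.3 N and linear speed of wide below 0.02 m/s and angular speed of wide below 0.2 rad/s), for 0.2 s.
2. the middle canister is seated in the mouth of the wide one, released (horizontal distance between wide_center and round_tray below 0.015 m and z of wide_center in the frame of round_tray between 0.036 and 0.042 m and angle between each of wide_center, middle_center's own z axis and vertical below 0.06 rad and horizontal distance between middle_center and wide_center below 0.006 m and z of middle_center in the frame of wide_center between 0.0555 and 0.0615 m and contact force between the fingers and middle below 0.3 N and linear speed of middle below 0.02 m/s and angular speed of middle below 0.2 rad/s), for 0.2 s.
3. the narrow canister is seated in the mouth of the middle one, released (horizontal distance between wide_center and round_tray below 0.015 m and z of wide_center in the frame of round_tray between 0.036 and 0.042 m and angle between each of wide_center, middle_center, narrow_center's own z axis and vertical below 0.06 rad and horizontal distance between middle_center and wide_center below 0.006 m and z of middle_center in the frame of wide_center between 0.0555 and 0.0615 m and horizontal distance between narrow_center and middle_center below 0.006 m and z of narrow_center in the frame of middle_center between 0.047 and 0.053 m and contact force between the fingers and narrow below 0.3 N and linear speed of narrow below 0.02 m/s and angular speed of narrow below 0.2 rad/s), for 0.2 s.
4. the lid is seated on the narrow canister, released (horizontal distance between wide_center and round_tray below 0.015 m and z of wide_center in the frame of round_tray between 0.036 and 0.042 m and angle between each of wide_center, middle_center, narrow_center, lid_knob's own z axis and vertical below 0.06 rad and horizontal distance between middle_center and wide_center below 0.006 m and z of middle_center in the frame of wide_center between 0.0555 and 0.0615 m and horizontal distance between narrow_center and middle_center below 0.006 m and z of narrow_center in the frame of middle_center between 0.047 and 0.053 m and horizontal distance between lid_knob and narrow_center below 0.006 m and z of lid_knob in the frame of narrow_center between 0.0395 and 0.0455 m and contact force between the fingers and lid below 0.3 N and linear speed of lid below 0.02 m/s and angular speed of lid below 0.2 rad/s), for 0.2 s.
At the end, for the whole second after the job is handed in: Wide canister on the round tray within 15 mm of its centre; middle canister on it, narrow one on that, lid on top, each within 6 mm of the axis and 3 mm of the seated height over the piece below; all upright within 0.06 rad, released and at rest (all of step 4 and contact force between the fingers and wide below 0.3 N and linear speed of each of wide, middle, narrow below 0.02 m/s and angular speed of each of wide, middle, narrow below 0.2 rad/s and contact force between the fingers and middle below 0.3 N and contact force between the fingers and narrow below 0.3 N); the robot touches nothing.
It fails at once if the bottle is moved by more than 20 mm (distance of bottle_mid from where it was at the start of the episode above 0.02 m).
It fails at once if the pen cup is moved by more than 20 mm (distance of pen_cup from where it was at the start of the episode above 0.02 m).
It fails at once if the fork is moved by more than 20 mm (distance of fork from where it was at the start of the episode above 0.02 m).
It fails at once if a piece of the tower is tipped by more than 0.6 rad (angle between any of wide_center, middle_center, narrow_center, lid_knob's own z axis and vertical above 0.6 rad).
It also fails if it takes over 131 s, if anything falls off the work surface, if the arm or the gripper's body presses on something with over 40 N, if the wrist force passes 120 N, or if a joint passes its speed limit or range.

## Working session

There is one attempt and no reset: what is moved stays moved. The work goes in short steps, Python scripts to look and compute and a tool call to move; the robot and the scene stay as the last step left them, time stands still between calls to the robot, and variables do not carry over. Pictures are saved under pics/ and viewed, about 12 in all and at most 16, crops included, and the job is handed in when it is done.

Besides the shell and the picture viewer there is one more tool, called after "Emit:" as name([rows], argument=value, ...), one row to a line, values as JSON. apply_moves: Moves the arm, as the interface text tells. Its arguments: {"type":"object","properties":{"moves":{"type":"array"},"hand":{"type":"number"}},"required":["moves"]}

```bash
mkdir -p pics; cat > h.py <<'E'
import numpy as np, cv2
from workcell import telemetry, cams, workorder
def snap(n):
    c=cams.camera(n); c['f']=240/np.tan(np.radians(c['fovy'])/2); return c
def K(c): return np.array([[c['f'],0,c['cx']],[0,c['f'],c['cy']],[0,0,1.]])
def D(c): return np.array([c['k1'],0,0,0,0.])
def proj(c,P):
    T=np.array(c['camera_from_world']); P=np.atleast_2d(np.array(P,float))
    return cv2.projectPoints(P,cv2.Rodrigues(T[:3,:3])[0],T[:3,3],K(c),D(c))[0].reshape(-1,2)
def ray(c,uv):
    # exact inverse of the forward distortion
    T=np.array(c['camera_from_world']); n=cv2.undistortPoints(np.array(uv,float).reshape(-1,1,2),K(c),D(c)).reshape(-1,2)
    d=np.c_[n,np.ones(len(n))]@T[:3,:3]; o=-T[:3,:3].T@T[:3,3]; return o,d
def onplane(c,uv,z):
    o,d=ray(c,uv); return o+d*((z-o[2])/d[:,2])[:,None]
def save(c,name,box=None,s=1):
    im=c['color'][:,:,::-1]
    if box: x0,y0,x1,y1=box; im=im[y0:y1,x0:x1]
    cv2.imwrite('pics/'+name,cv2.resize(im,None,fx=s,fy=s,interpolation=cv2.INTER_CUBIC))
E
python3 - <<'E'
from h import *
for n in('scene','top'):
    c=snap(n); save(c,n+'0.png'); np.save(n+'0.npy',c,allow_pickle=True)
    print(n,c['fovy'],c['cx'],c['cy'],c['k1'],np.round(c['camera_from_world'],3).tolist())
print(telemetry.get_obs())
E
```

```text
scene 55.82614894724514 320.191415416667 234.802229912482 0.01202239627833404 [[0.564, 0.826, -0.016, -0.324], [0.548, -0.388, -0.741, -0.28], [-0.618, 0.409, -0.671, 1.244], [0.0, 0.0, 0.0, 1.0]]
top 45.9836714972075 311.61147039217286 236.62391433142403 -0.0061162153163884245 [[0.015, -1.0, 0.011, 0.003], [-0.997, -0.016, -0.08, 0.573], [0.081, -0.01, -0.997, 1.299], [0.0, 0.0, 0.0, 1.0]]
{'clock': 0.1, 'joint_pos': array([1.29300213e+00, 2.41333450e-01, 3.86806506e-03, 1.33518400e+00,
       8.75916003e-06, 1.57078933e+00]), 'joint_vel': array([ 1.79464084e-03, -1.27990517e-03,  3.21388104e-03, -5.89792981e-04,
       -9.20000928e-04,  8.96048362e-05]), 'tau': array([-1.00324189e-03, -3.73139548e+01,  2.53010255e+01,  1.08722880e-02,
       -1.31761813e-04, -6.09975686e-06]), 'eef_pos': array([0.13697163, 0.48032884, 0.24750751]), 'tool_rot': array([ 7.98193984e-01,  6.02399789e-01, -7.42191397e-04,  5.54639471e-04]), 'ft_force': array([0.04596561, 0.70573229, 0.05029314]), 'ft_torque': array([ 0.01922527, -0.0171896 , -0.01138575]), 'grip_width': 0.08526064903040627}
```

View pics/scene0.png

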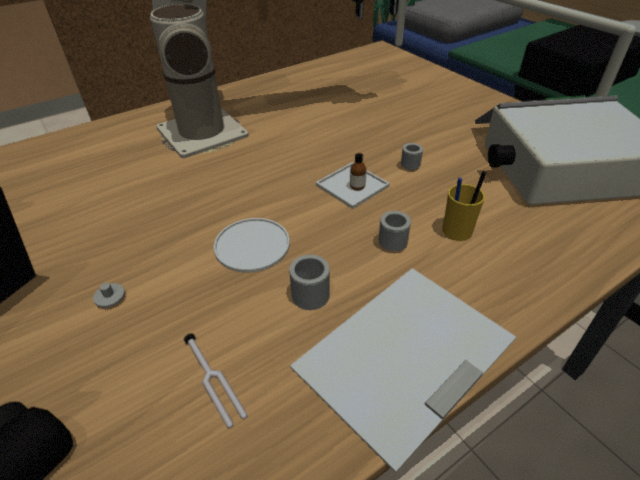

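View pics/top0.png

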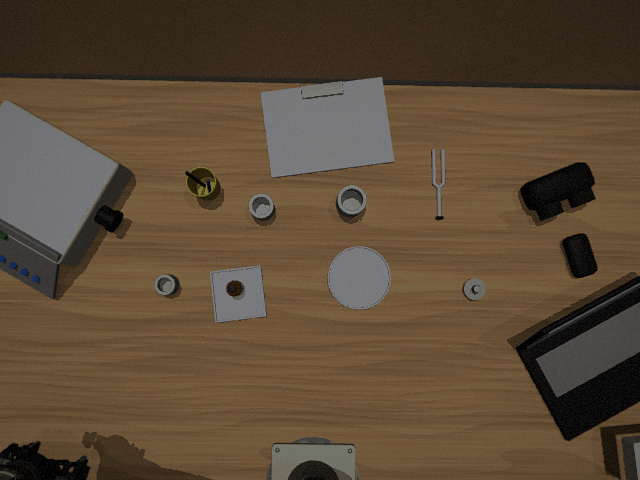

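The scene camera shows all the pieces. In the top view the wide canister is near (351,201), the middle one (262,207), the narrow one (167,286), the lid (475,289), the round tray (359,278) and the bottle (234,288). Next I'll zoom in on them and find the outlines.

```bash
python3 - <<'E'
from h import *
c=np.load('top0.npy',allow_pickle=True).item(); s=np.load('scene0.npy',allow_pickle=True).item()
t=[]
for cc,pts,b in((c,[(351,201),(262,207),(167,286),(475,289)],25),(s,[(310,281),(394,230),(412,157),(109,295)],32)):
    t.append(np.hstack([cv2.resize(cc['color'][v-b:v+b,u-b:u+b,::-1],(200,200),interpolation=cv2.INTER_CUBIC) for u,v in pts]))
t=np.vstack(t); cv2.imwrite('pics/z.png',cv2.convertScaleAbs(t,alpha=1.5))
# tray & low-saturation blobs in top
hsv=cv2.cvtColor(c['color'],cv2.COLOR_RGB2HSV); m=((hsv[...,1]<60)&(hsv[...,2]>60)).astype(np.uint8)
n,l,st,ce=cv2.connectedComponentsWithStats(m)
for i in range(1,n):
    if 150<st[i,4]<12000: print(st[i],np.round(ce[i],1), np.round(onplane(c,ce[i],0.009)[0],4))
cn=cv2.findContours((l==l[278,359]).astype(np.uint8),cv2.RETR_EXTERNAL,cv2.CHAIN_APPROX_NONE)[0][0]
P=onplane(c,cn[:,0],0.009); (x,y),r=cv2.minEnclosingCircle(P[:,:2].astype(np.float32)); A=np.c_[2*P[:,:2],np.ones(len(P))]; q=np.linalg.lstsq(A,(P[:,:2]**2).sum(1),rcond=None)[0]
print('tray',q[:2],np.sqrt(q[2]+q[0]**2+q[1]**2),x,y,r)
E
```

```text
[  260    77   135   101 10635] [326.6 126.8] [ 0.8394 -0.0198  0.009 ]
[    0   100   119   164 11917] [ 46.7 180.7] [0.6971 0.6424 0.009 ]
[432 149  13  67 424] [438.2 177. ] [ 0.7221 -0.2879  0.009 ]
[337 185  30  29 503] [351.1 200.9] [ 0.661  -0.0803  0.009 ]
[249 193  25  25 393] [260.8 206.4] [0.6443 0.1337 0.009 ]
[ 327  246   64   64 3188] [358.8 277.5] [ 0.4798 -0.1002  0.009 ]
[ 210  265   57   58 2475] [237.9 294.1] [0.4365 0.1825 0.009 ]
[154 274  21  21 290] [164.6 284.5] [0.4562 0.3545 0.009 ]
[464 278  22  22 356] [474.4 288.5] [ 0.4582 -0.3727  0.009 ]
[549 283  91  51 174] [595.8 307.1] [ 0.4189 -0.6597  0.009 ]
[ 536  302  104   95 4648] [592.5 351.4] [ 0.3156 -0.6494  0.009 ]
[292 437  42   7 172] [313.  440.2] [0.1053 0.0017 0.009 ]
[ 266  443   94   37 2283] [312.3 459. ] [0.0633 0.0028 0.009 ]
[633 442   7  38 169] [637.1 457.3] [ 0.0751 -0.7477  0.009 ]
tray [ 0.48018236 -0.1002104 ] 0.07376534882276328 0.47994503378868103 -0.10002032667398453 0.07527192682027817
```

View pics/z.png

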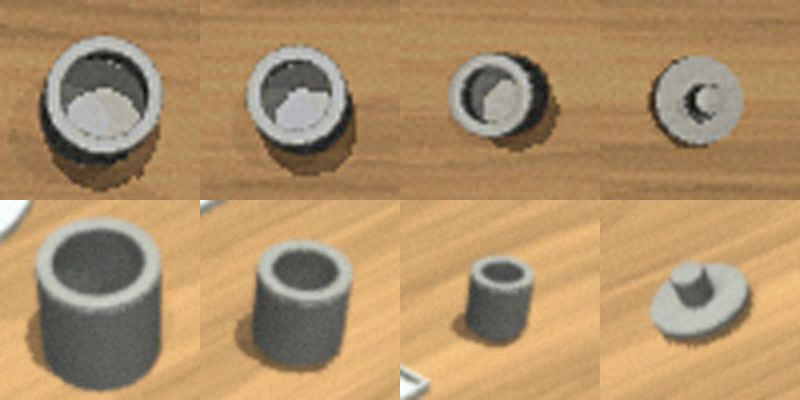

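The zoom shows the bright rims clearly in both views. I'll fit circles to the rim contours at the rim heights and compare the two cameras.

```bash
cat >> h.py <<'E'
def circ(P):
    P=P[:,:2]; 
    for _ in range(3):
        q=np.linalg.lstsq(np.c_[2*P,np.ones(len(P))],(P**2).sum(1),rcond=None)[0]; r=np.sqrt(q[2]+q[0]**2+q[1]**2)
        e=abs(np.linalg.norm(P-q[:2],axis=1)-r); k=e<max(2.5*np.median(e),5e-4); P=P[k]
    return np.r_[q[:2],r]
def rim(c,uv,z,b=30,up=4,dbg=None):
    """outer circle of the bright flat rim near uv, at height z"""
    u0,v0=int(uv[0])-b,int(uv[1])-b
    im=cv2.resize(c['color'][v0:v0+2*b,u0:u0+2*b],None,fx=up,fy=up,interpolation=cv2.INTER_LINEAR)
    hsv=cv2.cvtColor(im,cv2.COLOR_RGB2HSV); g=hsv[...,2]; low=hsv[...,1]<70
    th=cv2.threshold(g[low],0,255,cv2.THRESH_OTSU)[0]
    m=(low&(g>th)).astype(np.uint8); m=cv2.morphologyEx(m,cv2.MORPH_OPEN,np.ones((3,3)))
    cn=max(cv2.findContours(m,cv2.RETR_EXTERNAL,cv2.CHAIN_APPROX_NONE)[0],key=lambda k:cv2.contourArea(cv2.convexHull(k)))
    h=cn[:,0].astype(float)
    if dbg: cv2.imwrite(dbg,m*255)
    return circ(onplane(c,(h+.5)/up-.5+[u0,v0],z))
E
python3 - <<'E'
from h import *
c=np.load('top0.npy',allow_pickle=True).item(); s=np.load('scene0.npy',allow_pickle=True).item()
for n,a,b,z,r in(('wide',(351,201),(310,270),.07,.034),('mid',(262,207),(394,225),.063,.029),('nar',(167,286),(412,152),.053,.024),('lid',(475,289),(109,296),.013,.026)):
    print(n,r,'top',np.round(rim(c,a,z,22),4),'scene',np.round(rim(s,b,z,28),4))
print('bottle',onplane(c,(234.5,288),.085))
print('cup',onplane(c,(202,183),.095),'fork bot',onplane(c,[(438,218),(434,149),(443,149)],.01))
# tray in scene
hsv=cv2.cvtColor(s['color'],cv2.COLOR_RGB2HSV); m=((hsv[...,1]<60)&(hsv[...,2]>110)).astype(np.uint8)
n,l=cv2.connectedComponents(m); cn=cv2.findContours((l==l[245,252]).astype(np.uint8),cv2.RETR_EXTERNAL,cv2.CHAIN_APPROX_NONE)[0][0]
print('tray scene',circ(onplane(s,cn[:,0],.009)))
E
```

```text
wide 0.034 top [ 0.6564 -0.0768  0.033 ] scene [ 0.6542 -0.0756  0.0339]
mid 0.029 top [0.64   0.1298 0.028 ] scene [0.6374 0.1315 0.0289]
nar 0.024 top [0.4572 0.3451 0.0231] scene [0.4538 0.3472 0.0242]
lid 0.026 top [ 0.4582 -0.3716  0.0254] scene [ 0.4549 -0.3712  0.0257]
bottle [[0.45163607 0.18142568 0.085     ]]
cup [[0.68296365 0.25843987 0.095     ]] fork bot [[ 0.62349708 -0.28703773  0.01      ]
 [ 0.78974344 -0.27789859  0.01      ]
 [ 0.79014359 -0.29953954  0.01      ]]
tray scene [ 0.47797667 -0.09943941  0.07446558]
```

The two cameras agree to about 3 mm, so I'm using the averages:

| Piece | x (m) | y (m) |
|---|---|---|
| Wide | 0.655 | -0.076 |
| Middle | 0.639 | 0.131 |
| Narrow | 0.456 | 0.346 |
| Lid | 0.457 | -0.371 |
| Tray | 0.479 | -0.100 |

I'll turn the jaws along world y, so that tool x = +y, tool y = +x and tool z = down, then head for the wide canister.

Emit:
apply_moves([
  [[0, 0, 0, -7.95], [0, 0, 0, -7.95], [-33, 30, 0, 0], [-33, 30, 0, 0], [-33, 30, 0, 0], [-33, 30, 0, 0], [-33, 30, 0, 0], [-33, 30, 0, 0], [-33, 30, 0, 0], [-33, 30, 0, 0]],
], hand=1)

```text
clock: 1.1
eef_pos: [0.3842, 0.2134, 0.2433]
tool_rot: [0.698, 0.716, -0.004, 0.001]
ft_force: [0.8, 1.2, 0.7]
grip_width: 0.0851
```

Emit:
apply_moves([
  [[-36, 34, 0, 1.3], [-36, 34, 0, 0], [-36, 34, 0, 0], [-36, 34, 0, 0], [-36, 34, 0, 0], [-36, 34, 0, 0], [-36, 34, 0, 0], [-30, 28, 0, 0], [0, 0, 0, 0], [0, 0, 0, 0]],
])

```text
clock: 2.1
eef_pos: [0.6541, -0.0802, 0.2349]
tool_rot: [0.709, 0.705, -0.008, -0.003]
ft_force: [0.1, 0.2, 0.1]
grip_width: 0.0854
```

Emit:
apply_moves([
  [[2, 1, 20, 0], [2, 0, 30, 0], [0, 0, 30, 0], [0, 0, 30, 0], [0, 0, 30, 0], [0, 0, 20, 0], [0, 0, 10, 0], [0, 0, 10, 0], [0, 0, 0, 0], [0, 0, 0, 0]],
])

```text
clock: 3.1
eef_pos: [0.6475, -0.0682, 0.0537]
tool_rot: [0.706, 0.709, -0.007, -0.002]
ft_force: [-0.8, -0.6, -0.0]
grip_width: 0.0852
```

Emit:
apply_moves([
  [[-4, 4, 4, 0], [-4, 4, 4, 0], [0, 0, 4, 0], [0, 0, 0, 0], [0, 0, 0, 0], [0, 0, 0, 0], [0, 0, 0, 0], [0, 0, 0, 0], [0, 0, 0, 0], [0, 0, 0, 0]],
])

```text
clock: 4.1
eef_pos: [0.6585, -0.0763, 0.0442]
tool_rot: [0.705, 0.709, -0.004, -0.0]
ft_force: [0.0, -0.3, 0.2]
grip_width: 0.0853
```

```bash
python3 - <<'E'
from h import *
o=telemetry.get_obs(); print(o['eef_pos'],o['tool_rot'],o['ft_force'],o['joint_pos'])
s=snap('scene');c=snap('top')
a=cv2.resize(s['color'][150:350,210:410],(400,400)); b=cv2.resize(c['color'][130:290,270:430],(400,400))
cv2.imwrite('pics/g1.png',np.hstack([a,b])[:,:,::-1])
E
```

```text
[ 0.65853727 -0.07626565  0.04416508] [ 7.05492617e-01  7.08703692e-01 -4.38056838e-03 -2.33714794e-04] [ 0.04719771 -0.3397275   0.2241983 ] [-0.11245645  0.70528709  0.19480013  1.0661208  -0.00657299 -0.11697854]
```

View pics/g1.png

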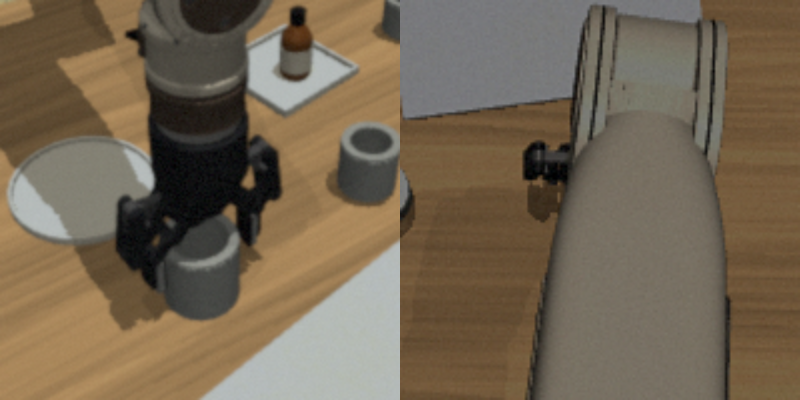

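The fingers straddle the wide canister. The arm blocks the top camera here, but the scene camera still sees the rim. Closing.

Emit:
apply_moves([
  [[0, -1, 3, 0], [0, 0, 0, 0], [0, 0, 0, 0], [0, 0, 0, 0], [0, 0, 0, 0], [0, 0, 0, 0], [0, 0, 0, 0], [0, 0, 0, 0], [0, 0, 0, 0], [0, 0, 0, 0]],
], hand=-1)

```text
clock: 5.2
eef_pos: [0.658, -0.0764, 0.0416]
tool_rot: [0.706, 0.709, -0.004, 0.0]
ft_force: [0.3, -0.2, 1.6]
grip_width: 0.068
```

Emit:
apply_moves([
  [[0, 0, -15, 0], [0, 0, -20, 0], [0, 0, -20, 0], [-4, -30, 0, 0], [-4, -30, 0, 0], [-4, -30, 0, 0], [-4, -30, 0, 0], [-4, -30, 0, 0], [-4, -26, 0, 0], [0, 0, 0, 0]],
])

```text
clock: 6.2
eef_pos: [0.469, -0.0998, 0.0915]
tool_rot: [0.705, 0.709, -0.01, -0.007]
ft_force: [0.5, -0.2, -2.3]
grip_width: 0.0675
```

Emit:
apply_moves([
  [[0, 0, 0, 0], [0, 0, 0, 0], [0, 0, 0, 0], [0, 0, 0, 0], [0, 0, 0, 0], [0, 0, 0, 0], [0, 0, 0, 0], [0, 0, 0, 0], [0, 0, 0, 0], [0, 0, 0, 0]],
])

```text
clock: 7.2
eef_pos: [0.4724, -0.0995, 0.0909]
tool_rot: [0.704, 0.71, -0.009, -0.006]
ft_force: [-0.0, -0.8, -2.6]
grip_width: 0.0679
```

```bash
python3 - <<'E'
from h import *
o=telemetry.get_obs(); print(o['eef_pos'],o['tool_rot'],o['ft_force'],o['grip_width'])
s=snap('scene')
z=o['eef_pos'][2]-.0416+.07
uv=proj(s,[.479,-.1,z])[0]; print(uv,z); print(rim(s,uv,z,35,dbg='pics/d1.png'))
a=cv2.resize(s['color'][150:350,150:350],(500,500)); cv2.imwrite('pics/g2.png',a[:,:,::-1])
E
```

```text
[ 0.47237441 -0.09948618  0.09086772] [ 0.70439073  0.70973038 -0.00886177 -0.00616014] [-0.01433964 -0.76551872 -2.59841431] 0.06794438010657118
[244.28540643 198.19829778] 0.11926771549635455
[ 0.52121144 -0.09664989  0.06202584]
```

View pics/g2.png

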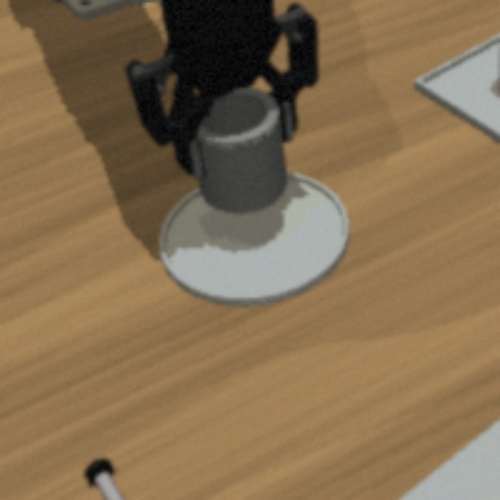

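The canister hangs above the tray, about 10 mm short in x. Correcting that and lowering.

Emit:
apply_moves([
  [[0, 5, 5, 0], [0, 5, 10, 0], [0, 1, 10, 0], [0, 0, 8, 0], [0, 0, 5, 0], [0, 0, 3, 0], [0, 0, 0, 0], [0, 0, 0, 0], [0, 0, 0, 0], [0, 0, 0, 0]],
])

```text
clock: 8.25
eef_pos: [0.4833, -0.0996, 0.0459]
tool_rot: [0.704, 0.71, -0.009, -0.006]
ft_force: [-0.7, 0.2, -2.6]
grip_width: 0.0678
```

Emit:
apply_moves([
  [[0, 0, 1, 0], [0, 0, 0, 0], [0, 0, 0, 0], [0, 0, 0, 0], [0, 0, 0, 0], [0, 0, 0, 0], [0, 0, 0, 0], [0, 0, 0, 0], [0, 0, 0, 0], [0, 0, 0, 0]],
])

```text
clock: 9.25
eef_pos: [0.4832, -0.0997, 0.0458]
tool_rot: [0.704, 0.71, -0.009, -0.006]
ft_force: [-0.2, 0.3, 0.4]
grip_width: 0.0675
```

Emit:
apply_moves([
  [[0, 0, 0, 0], [0, 0, 0, 0], [0, 0, 0, 0], [0, 0, 0, 0], [0, 0, 0, 0], [0, 0, 0, 0], [0, 0, 0, 0], [0, 0, 0, 0], [0, 0, 0, 0], [0, 0, 0, 0]],
], hand=1)

```text
clock: 10.25
eef_pos: [0.4843, -0.0999, 0.0463]
tool_rot: [0.704, 0.71, -0.008, -0.005]
ft_force: [0.3, 0.2, -0.3]
grip_width: 0.0855
```

Emit:
apply_moves([
  [[0, 0, -10, 0], [0, 0, -20, 0], [0, 0, -30, 0], [0, 0, -40, 0], [0, 0, -45, 0], [0, 0, -45, 0], [20, 10, 0, 0], [35, 25, 0, 0], [35, 25, 0, 0], [35, 25, 0, 0]],
])

```text
clock: 11.25
eef_pos: [0.5723, 0.0255, 0.2515]
tool_rot: [0.708, 0.706, -0.006, -0.002]
ft_force: [0.7, -0.3, -0.7]
grip_width: 0.0851
```

```bash
python3 - <<'E'
from h import *
o=telemetry.get_obs(); print(o['eef_pos'],o['tool_rot'],o['ft_force'],o['grip_width'])
s=snap('scene'); c=snap('top')
for q in(s,c):
    z=.074; uv=proj(q,[.479,-.1,z])[0]; print(uv,rim(q,uv,z,28))
a=cv2.resize(s['color'][120:320,150:350],(400,400)); b=cv2.resize(c['color'][200:360,280:440],(400,400))
cv2.imwrite('pics/g3.png',np.hstack([a,b])[:,:,::-1])
E
```

```text
[0.57230186 0.0255207  0.25149525] [ 0.70831356  0.70586718 -0.00618345 -0.00227574] [ 0.68629774 -0.26722262 -0.67549771] 0.08512291257924
[247.35475684 217.23229135] [ 0.4899508  -0.11740159  0.04306495]
[361.44012288 277.60166136] [ 0.4862154  -0.10896239  0.05622821]
```

View pics/g3.png

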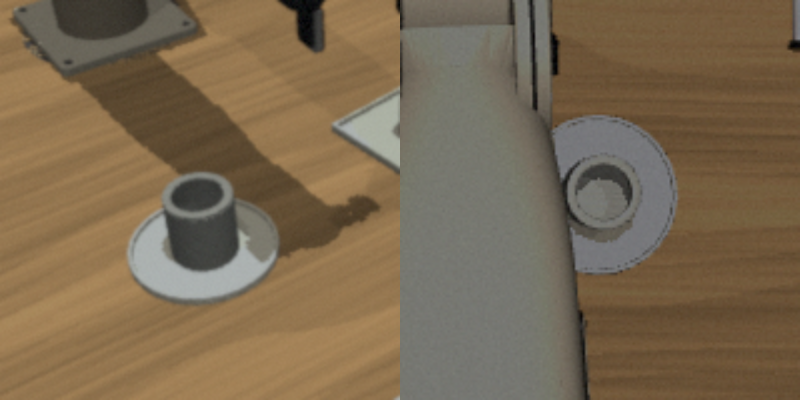

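The wide canister stands upright in the tray and is released. The tray blends into the rim mask, so I'll measure the dark mouth in the scene view instead.

```bash
cat >> h.py <<'E'
def mouth(c,xy,z,b=24,up=6,r=None):
    """dark mouth (scene view) near world xy at height z -> circle"""
    uv=proj(c,[*xy,z])[0]; u0,v0=int(uv[0])-b,int(uv[1])-b
    g=cv2.resize(cv2.cvtColor(c['color'][v0:v0+2*b,u0:u0+2*b],cv2.COLOR_RGB2GRAY),None,fx=up,fy=up,interpolation=cv2.INTER_LINEAR)
    ctr=((uv-[u0,v0]+.5)*up).astype(int); best=None
    for th in range(40,170,3):
        m=(g<th).astype(np.uint8); n,l=cv2.connectedComponents(m,connectivity=4)
        k=l[ctr[1],ctr[0]]
        if not k: continue
        cn=max(cv2.findContours((l==k).astype(np.uint8),cv2.RETR_EXTERNAL,cv2.CHAIN_APPROX_NONE)[0],key=cv2.contourArea)[:,0]
        if cn.min()<2 or cn.max()>2*b*up-3: break
        q=circ(onplane(c,(cn+.5)/up-.5+[u0,v0],z))
        if r is None or best is None or abs(q[2]-r)<abs(best[2]-r): best=np.r_[q,th]
    return best
E
python3 - <<'E'
from h import *
s=np.load('scene0.npy',allow_pickle=True).item()
for xy,z,r in(((.654,-.0756),.07,.025),((.6374,.1315),.063,.02),((.4538,.3472),.053,.016)): print('before',mouth(s,xy,z,r=r))
s=snap('scene'); print('now',mouth(s,(.479,-.1),.074,r=.025))
E
```

```text
before [ 6.53894014e-01 -7.55273540e-02  2.50614324e-02  1.00000000e+02]
before [6.37017403e-01 1.31642670e-01 2.00228323e-02 1.00000000e+02]
before [4.53207865e-01 3.47843611e-01 1.59933102e-02 1.00000000e+02]
now [ 4.78838321e-01 -9.82290409e-02  2.50465399e-02  1.06000000e+02]
```

The mouth fit gives the true radii, and puts the wide canister 1.5 mm from the tray centre in the scene frame. Next the middle one: grasp near (0.639, 0.1305).

Emit:
apply_moves([
  [[26, 17, 0, 0], [26, 17, 0, 0], [26, 17, 0, 0], [26, 16, 0, 0], [0, 0, 20, 0], [0, 0, 30, 0], [0, 0, 30, 0], [0, 0, 20, 0], [0, 0, 10, 0], [0, 0, 0, 0]],
])

```text
clock: 12.4
eef_pos: [0.6356, 0.1225, 0.1408]
tool_rot: [0.71, 0.704, -0.008, -0.002]
ft_force: [-0.9, 0.1, -0.2]
grip_width: 0.0852
```

Emit:
apply_moves([
  [[4, 3, 15, 0], [4, 2, 25, 0], [0, 0, 25, 0], [0, 0, 15, 0], [0, 0, 10, 0], [0, 0, 5, 0], [0, 0, 0, 0], [0, 0, 0, 0], [0, 0, 0, 0], [0, 0, 0, 0]],
])

```text
clock: 13.4
eef_pos: [0.6475, 0.1301, 0.0508]
tool_rot: [0.711, 0.703, -0.001, 0.003]
ft_force: [-0.1, -0.6, 0.4]
grip_width: 0.0856
```

Emit:
apply_moves([
  [[0, -3, 5, 0], [0, -3, 4, 0], [0, -2, 3, 0], [0, 0, 0, 0], [0, 0, 0, 0], [0, 0, 0, 0], [0, 0, 0, 0], [0, 0, 0, 0], [0, 0, 0, 0], [0, 0, 0, 0]],
])

```text
clock: 14.4
eef_pos: [0.6396, 0.1303, 0.0392]
tool_rot: [0.711, 0.703, 0.0, 0.004]
ft_force: [0.7, 0.1, -0.3]
grip_width: 0.0858
```

Emit:
apply_moves([
  [[0, 0, 0, 0], [0, 0, 0, 0], [0, 0, 0, 0], [0, 0, 0, 0], [0, 0, 0, 0], [0, 0, 0, 0], [0, 0, 0, 0], [0, 0, 0, 0], [0, 0, 0, 0], [0, 0, 0, 0]],
], hand=-1)

```text
clock: 15.4
eef_pos: [0.6401, 0.1302, 0.0397]
tool_rot: [0.711, 0.703, 0.001, 0.005]
ft_force: [-0.5, 0.6, 0.9]
grip_width: 0.0571
```

Emit:
apply_moves([
  [[0, 0, -15, 0], [0, 0, -25, 0], [0, 0, -35, 0], [0, 0, -40, 0], [-15, -10, -10, 0], [-35, -24, 0, 0], [-40, -27, 0, 0], [-40, -27, 0, 0], [-40, -27, 0, 0], [-25, -17, 0, 0]],
])

```text
clock: 16.4
eef_pos: [0.4984, -0.0647, 0.1619]
tool_rot: [0.708, 0.706, -0.005, 0.0]
ft_force: [0.6, 0.1, -2.0]
grip_width: 0.057
```

Emit:
apply_moves([
  [[0, 0, 0, 0], [0, 0, 0, 0], [0, 0, 0, 0], [0, 0, 0, 0], [0, 0, 0, 0], [0, 0, 0, 0], [0, 0, 0, 0], [0, 0, 0, 0], [0, 0, 0, 0], [0, 0, 0, 0]],
])

```text
clock: 17.4
eef_pos: [0.497, -0.0639, 0.1601]
tool_rot: [0.708, 0.707, -0.006, -0.001]
ft_force: [0.5, 0.4, -2.3]
grip_width: 0.057
```

Emit:
apply_moves([
  [[-12, -5, 0, 0], [-12, -5, 0, 0], [-11, -5, 0, 0], [0, 0, 10, 0], [0, 0, 10, 0], [0, 0, 0, 0], [0, 0, 0, 0], [0, 0, 0, 0], [0, 0, 0, 0], [0, 0, 0, 0]],
])

```text
clock: 18.4
eef_pos: [0.4797, -0.1028, 0.1383]
tool_rot: [0.708, 0.706, -0.006, -0.002]
ft_force: [0.1, -0.3, -2.1]
grip_width: 0.057
```

```bash
python3 - <<'E'
from h import *
o=telemetry.get_obs(); p=o['eef_pos']; print(p,o['tool_rot'])
s=snap('scene'); z=p[2]-.0397+.063
print('mid mouth',mouth(s,(p[0]-.003,p[1]+.001),z,r=.02),'wide',mouth(s,(.479,-.098),.074,r=.025))
save(s,'g4.png',(170,110,330,270),3)
E
```

```text
[ 0.47970088 -0.10275076  0.13829396] [ 0.70805539  0.70612588 -0.00640923 -0.00165025]
mid mouth None wide [ 4.74893592e-01 -1.08774734e-01  1.47503720e-02  5.80000000e+01]
```

View pics/g4.png

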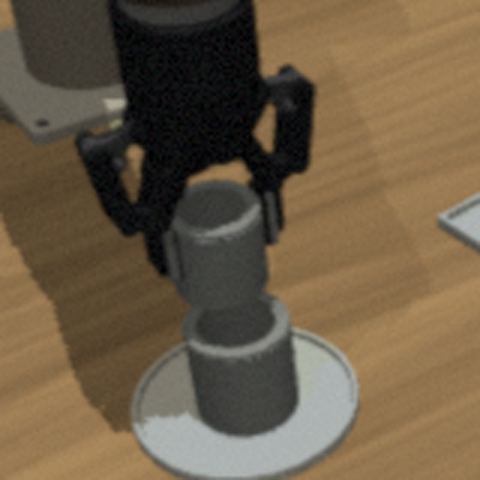

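The held mouth is shadowed by the gripper, so I'm relying on the robot's relative motion: TCP target (0.4827, -0.0996), seated at z ≈ 0.1057.

Emit:
apply_moves([
  [[1, 1, 5, 0], [1, 1, 5, 0], [1, 1, 4, 0], [0, 0, 0, 0], [0, 0, 0, 0], [0, 0, 0, 0], [0, 0, 0, 0], [0, 0, 0, 0], [0, 0, 0, 0], [0, 0, 0, 0]],
])

```text
clock: 19.45
eef_pos: [0.4833, -0.0994, 0.1234]
tool_rot: [0.708, 0.706, -0.006, -0.001]
ft_force: [0.4, -1.0, -2.4]
grip_width: 0.0572
```

Emit:
apply_moves([
  [[0, 0, 5, 0], [0, 0, 5, 0], [0, 0, 2, 0], [0, 0, 2, 0], [0, 0, 2, 0], [0, 0, 0, 0], [0, 0, 0, 0], [0, 0, 0, 0], [0, 0, 0, 0], [0, 0, 0, 0]],
])

```text
clock: 20.45
eef_pos: [0.4832, -0.0996, 0.1061]
tool_rot: [0.708, 0.706, -0.006, -0.001]
ft_force: [0.6, -0.1, -2.1]
grip_width: 0.0574
```

Seated height is almost reached with no contact force, so the foot is inside the mouth. Lowering 1 mm and releasing.

Emit:
apply_moves([
  [[0, 0, 1, 0], [0, 0, 0, 0], [0, 0, 0, 0], [0, 0, 0, 0], [0, 0, 0, 0], [0, 0, 0, 0], [0, 0, 0, 0], [0, 0, 0, 0], [0, 0, 0, 0], [0, 0, 0, 0]],
])

```text
clock: 21.45
eef_pos: [0.4838, -0.0996, 0.106]
tool_rot: [0.708, 0.706, -0.005, -0.001]
ft_force: [-0.3, -0.6, -1.2]
grip_width: 0.0573
```

Emit:
apply_moves([
  [[0, 0, 0, 0], [0, 0, 0, 0], [0, 0, 0, 0], [0, 0, 0, 0], [0, 0, 0, 0], [0, 0, 0, 0], [0, 0, 0, 0], [0, 0, 0, 0], [0, 0, 0, 0], [0, 0, 0, 0]],
], hand=1)

```text
clock: 22.45
eef_pos: [0.4849, -0.0998, 0.1068]
tool_rot: [0.708, 0.706, -0.005, 0.001]
ft_force: [0.3, -0.8, 0.4]
grip_width: 0.0854
```

Emit:
apply_moves([
  [[0, 0, -10, 0], [0, 0, -20, 0], [0, 0, -30, 0], [0, 0, -40, 0], [0, 0, -45, 0], [0, 0, -15, 0], [20, 0, 0, 0], [40, 0, 0, 0], [45, 0, 0, 0], [45, 0, 0, 0]],
])

```text
clock: 23.45
eef_pos: [0.4872, 0.0507, 0.2801]
tool_rot: [0.712, 0.702, -0.002, 0.004]
ft_force: [0.5, 0.8, 0.7]
grip_width: 0.0849
```

```bash
python3 - <<'E'
from h import *
o=telemetry.get_obs(); p=o['eef_pos']; print(p,o['tool_rot'])
s=snap('scene'); z=.129
print('mid mouth',mouth(s,(.479,-.098),z,r=.02))
save(s,'g5.png',(170,110,330,270),3)
E
```

```text
[0.48720336 0.05069638 0.28012282] [ 0.71225693  0.70190451 -0.00235096  0.00381945]
mid mouth [ 4.80507851e-01 -9.83936199e-02  1.99893680e-02  1.00000000e+02]
```

View pics/g5.png

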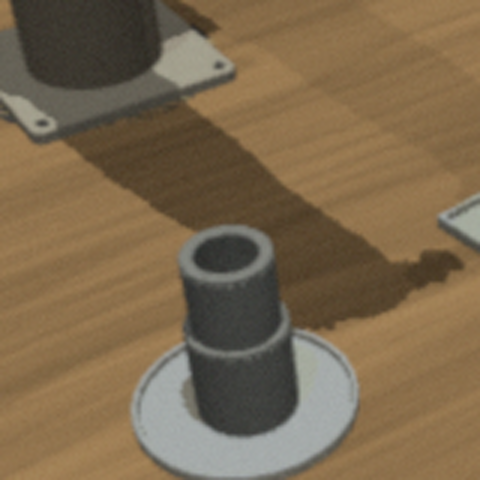

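The middle canister is seated: its mouth fits at z = 0.129 and sits 1.7 mm off the wide axis. Going to the narrow one.

Emit:
apply_moves([
  [[25, -3, 0, 0], [37, -4, 0, 0], [37, -4, 0, 0], [37, -4, 0, 0], [37, -4, 0, 0], [37, -4, 0, 0], [37, -4, 0, 0], [35, -4, 0, 0], [10, -1, 0, 0], [0, 0, 0, 0]],
])

```text
clock: 24.5
eef_pos: [0.4541, 0.3629, 0.2862]
tool_rot: [0.707, 0.707, 0.003, 0.004]
ft_force: [0.2, 0.9, -0.8]
grip_width: 0.0852
```

Emit:
apply_moves([
  [[-8, 0, 20, 0], [-8, 0, 35, 0], [0, 0, 40, 0], [0, 0, 40, 0], [0, 0, 40, 0], [0, 0, 25, 0], [0, 0, 15, 0], [0, 0, 5, 0], [0, 0, 0, 0], [0, 0, 0, 0]],
])

```text
clock: 25.5
eef_pos: [0.4626, 0.3341, 0.0668]
tool_rot: [0.712, 0.702, 0.006, 0.007]
ft_force: [-0.3, -0.1, -0.0]
grip_width: 0.0851
```

Emit:
apply_moves([
  [[6, -4, 0, 0], [6, -4, 0, 0], [0, 0, 0, 0], [0, 0, 0, 0], [0, 0, 8, 0], [0, 0, 10, 0], [0, 0, 6, 0], [0, 0, 3, 0], [0, 0, 0, 0], [0, 0, 0, 0]],
])

```text
clock: 26.5
eef_pos: [0.4565, 0.3488, 0.0407]
tool_rot: [0.712, 0.702, 0.009, 0.007]
ft_force: [0.1, 0.8, 0.4]
grip_width: 0.0853
```

Emit:
apply_moves([
  [[-2, -1, 3, 0], [0, 0, 3, 0], [0, 0, 0, 0], [0, 0, 0, 0], [0, 0, 0, 0], [0, 0, 0, 0], [0, 0, 0, 0], [0, 0, 0, 0], [0, 0, 0, 0], [0, 0, 0, 0]],
])

```text
clock: 27.5
eef_pos: [0.4563, 0.3472, 0.0352]
tool_rot: [0.712, 0.702, 0.01, 0.007]
ft_force: [0.7, 0.3, 0.4]
grip_width: 0.0855
```

Emit:
apply_moves([
  [[0, 0, 0, 0], [0, 0, 0, 0], [0, 0, 0, 0], [0, 0, 0, 0], [0, 0, 0, 0], [0, 0, 0, 0], [0, 0, 0, 0], [0, 0, 0, 0], [0, 0, 0, 0], [0, 0, 0, 0]],
], hand=-1)

```text
clock: 28.5
eef_pos: [0.4564, 0.347, 0.0355]
tool_rot: [0.712, 0.702, 0.011, 0.007]
ft_force: [-1.2, 0.6, 0.7]
grip_width: 0.0458
```

The width reads 45.8 mm against 48 nominal. I'll lift a little and take a look.

Emit:
apply_moves([
  [[0, 0, -5, 0], [0, 0, -10, 0], [0, 0, -15, 0], [0, 0, -10, 0], [0, 0, 0, 0], [0, 0, 0, 0], [0, 0, 0, 0], [0, 0, 0, 0], [0, 0, 0, 0], [0, 0, 0, 0]],
])

```text
clock: 29.5
eef_pos: [0.4537, 0.3458, 0.0764]
tool_rot: [0.712, 0.702, 0.008, 0.007]
ft_force: [0.3, 0.3, -1.9]
grip_width: 0.0462
```

```bash
python3 - <<'E'
from h import *
s=snap('scene'); c=snap('top')
a=cv2.resize(s['color'][80:190,360:470],(400,400)); b=cv2.resize(c['color'][210:330,110:230],(400,400))
cv2.imwrite('pics/g6.png',np.hstack([a,b])[:,:,::-1])
E
```

```text
(no output)
```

View pics/g6.png

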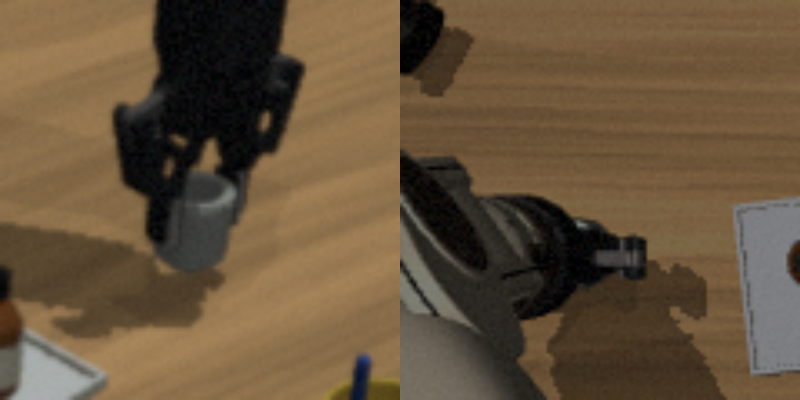

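It's held but may be leaning. I'll overlay the outline of an upright cylinder at the expected pose.

```bash
python3 - <<'E'
from h import *
o=telemetry.get_obs();p=o['eef_pos'];print(p,o['tool_rot'],o['grip_width'])
s=snap('scene')
u=proj(s,[p[0],p[1],p[2]])[0].astype(int); b=25;f=16
im=cv2.resize(s['color'][u[1]-b:u[1]+b,u[0]-b:u[0]+b],None,fx=f,fy=f,interpolation=cv2.INTER_CUBIC)
im=cv2.convertScaleAbs(im,alpha=1.4)
raw=im.copy()
x,y=p[0]-.0030,p[1]+.0008; z0=p[2]-.0355
a=np.linspace(0,2*np.pi,80)
for z,r in((z0+.053,.024),(z0+.053,.016),(z0+.008,.024)):
    q=((proj(s,np.c_[x+r*np.cos(a),y+r*np.sin(a),0*a+z])-u+b+.5)*f).astype(int)
    cv2.polylines(im,[q],True,(255,0,0),1)
cv2.imwrite('pics/g7.png',cv2.resize(np.hstack([raw,im]),(800,400))[:,:,::-1])
E
```

```text
[0.45373487 0.34582926 0.07638794] [0.71180205 0.70229703 0.00829856 0.00691736] 0.04603483068853491
```

View pics/g7.png

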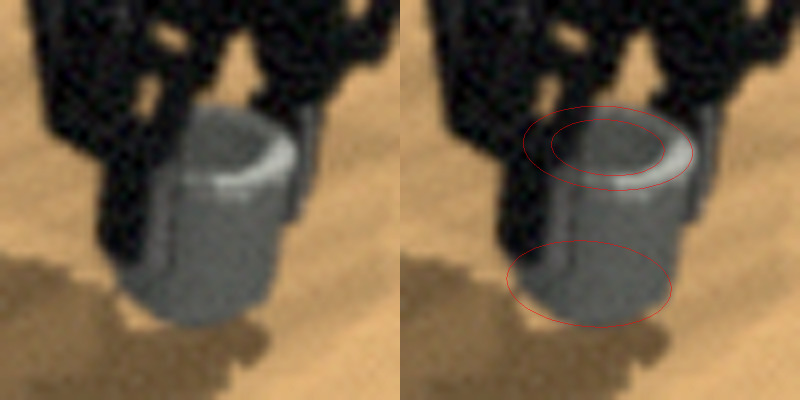

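The overlay matches an upright canister, so the grasp is good. Lifting and carrying to TCP target about (0.485, -0.099), seated z 0.1565.

Emit:
apply_moves([
  [[0, 0, -25, 0], [0, 0, -35, 0], [0, 0, -35, 0], [0, 0, -25, 0], [-25, 2, 0, 0], [-35, 3, 0, 0], [-40, 3, 0, 0], [-40, 3, 0, 0], [-40, 3, 0, 0], [-40, 3, 0, 0]],
])

```text
clock: 30.65
eef_pos: [0.4663, 0.1238, 0.2008]
tool_rot: [0.708, 0.706, 0.01, 0.008]
ft_force: [0.6, -0.6, -0.7]
grip_width: 0.0459
```

Emit:
apply_moves([
  [[-40, 3, 0, 0], [-40, 3, 0, 0], [-40, 3, 0, 0], [-40, 3, 0, 0], [-30, 0, 0, 0], [-15, 0, 0, 0], [0, 0, 0, 0], [0, 0, 0, 0], [0, 0, 0, 0], [0, 0, 0, 0]],
])

```text
clock: 31.65
eef_pos: [0.4769, -0.0934, 0.2014]
tool_rot: [0.71, 0.704, 0.011, 0.009]
ft_force: [-0.0, -0.7, -0.6]
grip_width: 0.0463
```

Emit:
apply_moves([
  [[-3, 3, 5, 0], [-3, 3, 5, 0], [0, 0, 5, 0], [0, 0, 3, 0], [0, 0, 0, 0], [0, 0, 0, 0], [0, 0, 0, 0], [0, 0, 0, 0], [0, 0, 0, 0], [0, 0, 0, 0]],
])

```text
clock: 32.65
eef_pos: [0.4841, -0.0974, 0.1818]
tool_rot: [0.709, 0.706, 0.011, 0.009]
ft_force: [-0.2, 0.4, -0.7]
grip_width: 0.0458
```

```bash
python3 - <<'E'
from h import *
o=telemetry.get_obs();p=o['eef_pos'];print(p,o['tool_rot'],o['grip_width'])
s=snap('scene')
u=proj(s,[p[0],p[1],p[2]-.03])[0].astype(int); b=30;f=14
im=cv2.convertScaleAbs(cv2.resize(s['color'][u[1]-b:u[1]+b,u[0]-b:u[0]+b],None,fx=f,fy=f,interpolation=cv2.INTER_CUBIC),alpha=1.4)
raw=im.copy()
x,y=p[0]-.0032,p[1]+.0008; z0=p[2]-.0355
a=np.linspace(0,2*np.pi,80)
for X,Y,z,r in((x,y,z0+.053,.024),(x,y,z0+.053,.016),(x,y,z0+.008,.024),(.4805,-.0984,.129,.029),(.4805,-.0984,.129,.02)):
    q=((proj(s,np.c_[X+r*np.cos(a),Y+r*np.sin(a),0*a+z])-u+b+.5)*f).astype(int)
    cv2.polylines(im,[q],True,(255,0,0),1)
cv2.imwrite('pics/g8.png',cv2.resize(np.hstack([raw,im]),(800,400))[:,:,::-1])
E
```

```text
[ 0.4841076  -0.09735361  0.18177848] [0.70854082 0.70553317 0.01087785 0.00863319] 0.0457737212243623
```

View pics/g8.png

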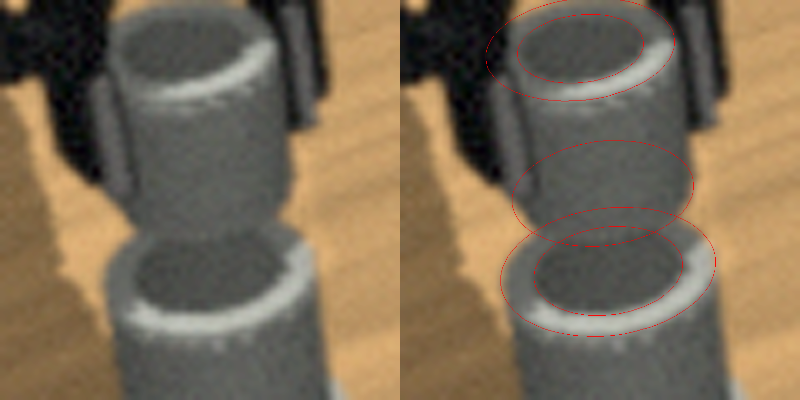

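The overlay agrees: the mouths match, and the dark finger only hides the left edge. Shifting 2 mm in y and lowering.

Emit:
apply_moves([
  [[-1, -1, 5, 0], [-1, 0, 5, 0], [0, 0, 5, 0], [0, 0, 3, 0], [0, 0, 2, 0], [0, 0, 0, 0], [0, 0, 0, 0], [0, 0, 0, 0], [0, 0, 0, 0], [0, 0, 0, 0]],
])

```text
clock: 33.7
eef_pos: [0.4835, -0.0995, 0.1598]
tool_rot: [0.709, 0.705, 0.011, 0.009]
ft_force: [-0.0, 0.4, -0.6]
grip_width: 0.0458
```

Emit:
apply_moves([
  [[0, 0, 2, 0], [0, 0, 1, 0], [0, 0, 0, 0], [0, 0, 0, 0], [0, 0, 0, 0], [0, 0, 0, 0], [0, 0, 0, 0], [0, 0, 0, 0], [0, 0, 0, 0], [0, 0, 0, 0]],
])

```text
clock: 34.7
eef_pos: [0.4838, -0.0995, 0.1569]
tool_rot: [0.709, 0.706, 0.011, 0.009]
ft_force: [0.3, 0.1, -1.3]
grip_width: 0.0459
```

Emit:
apply_moves([
  [[0, 0, 0.5, 0], [0, 0, 0, 0], [0, 0, 0, 0], [0, 0, 0, 0], [0, 0, 0, 0], [0, 0, 0, 0], [0, 0, 0, 0], [0, 0, 0, 0], [0, 0, 0, 0], [0, 0, 0, 0]],
])

```text
clock: 35.7
eef_pos: [0.4839, -0.0996, 0.1565]
tool_rot: [0.709, 0.706, 0.011, 0.009]
ft_force: [0.2, 0.3, -1.8]
grip_width: 0.0462
```

Emit:
apply_moves([
  [[0, 0, 0, 0], [0, 0, 0, 0], [0, 0, 0, 0], [0, 0, 0, 0], [0, 0, 0, 0], [0, 0, 0, 0], [0, 0, 0, 0], [0, 0, 0, 0], [0, 0, 0, 0], [0, 0, 0, 0]],
], hand=1)

```text
clock: 36.7
eef_pos: [0.4847, -0.0997, 0.1573]
tool_rot: [0.709, 0.706, 0.012, 0.01]
ft_force: [-0.6, 0.4, 0.8]
grip_width: 0.085
```

Emit:
apply_moves([
  [[0, 0, -10, 0], [0, 0, -20, 0], [0, 0, -30, 0], [0, 0, -30, 0], [0, 0, -30, 0], [0, 0, -15, 0], [-20, 0, 0, 0], [-35, 0, 0, 0], [-40, 0, 0, 0], [-40, 0, 0, 0]],
])

```text
clock: 37.7
eef_pos: [0.4808, -0.2343, 0.3063]
tool_rot: [0.705, 0.709, 0.014, 0.013]
ft_force: [0.4, 0.4, 1.2]
grip_width: 0.0856
```

```bash
python3 - <<'E'
from h import *
o=telemetry.get_obs(); p=o['eef_pos']; print(p,o['tool_rot'])
s=snap('scene')
print('nar mouth',mouth(s,(.481,-.098),.174,r=.016)); l=rim(s,proj(s,[.456,-.371,.013])[0],.013,28); print('lid disc',l)
save(s,'g9.png',(80,90,340,310),2.7)
E
```

```text
[ 0.4808176  -0.23432515  0.30633781] [0.70471796 0.70922844 0.01398349 0.01311798]
nar mouth [ 4.81091960e-01 -9.82231652e-02  1.59924830e-02  1.03000000e+02]
lid disc [ 0.45491298 -0.37120212  0.02573597]
```

View pics/g9.png

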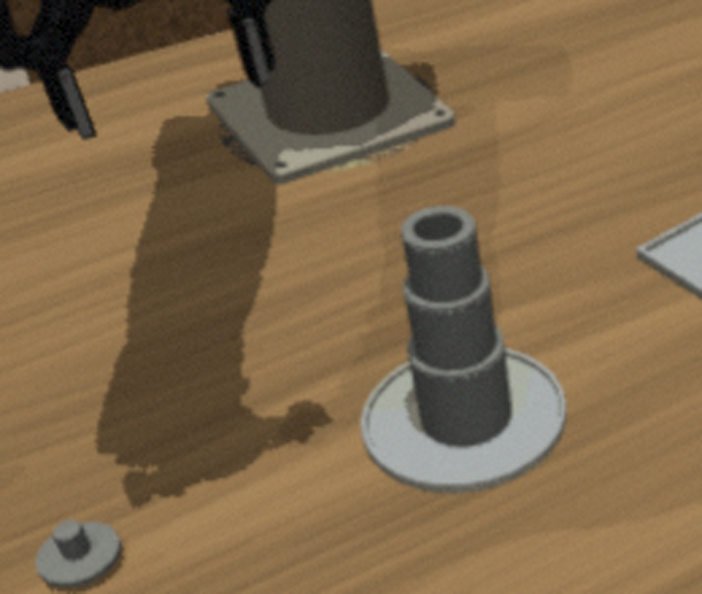

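All three are stacked, with the narrow mouth at (0.4811, -0.0982). Now the lid, in the scene view at (0.455, -0.371), with the jaws half open.

Emit:
apply_moves([
  [[-33, -6, 0, 0], [-35, -6, 0, 0], [-35, -6, 0, 0], [-28, -6, 0, 0], [0, 0, 20, 0], [0, 0, 35, 0], [0, 0, 40, 0], [0, 0, 40, 0], [0, 0, 20, 0], [0, 0, 0, 0]],
], hand=0)

```text
clock: 38.75
eef_pos: [0.4628, -0.3825, 0.1541]
tool_rot: [0.709, 0.704, 0.013, 0.021]
ft_force: [0.0, 0.5, -0.5]
grip_width: 0.0426
```

Emit:
apply_moves([
  [[5, -5, 15, 0], [5, -5, 20, 0], [1, -1, 20, 0], [0, 0, 20, 0], [0, 0, 12, 0], [0, 0, 5, 0], [0, 0, 0, 0], [0, 0, 0, 0], [0, 0, 0, 0], [0, 0, 0, 0]],
])

```text
clock: 39.75
eef_pos: [0.4641, -0.3778, 0.0739]
tool_rot: [0.709, 0.704, 0.014, 0.031]
ft_force: [-0.8, 0.4, 1.3]
grip_width: 0.0427
```

```bash
python3 - <<'E'
from h import *
from scipy.spatial.transform import Rotation as R
o=telemetry.get_obs(); p=o['eef_pos']; print(p,o['tool_rot'],R.from_quat(o['tool_rot']).as_matrix()[:,2])
s=snap('scene');c=snap('top')
a=cv2.resize(s['color'][240:330,60:150],(400,400),interpolation=cv2.INTER_CUBIC); b=cv2.resize(c['color'][230:350,415:535],(400,400))
cv2.imwrite('pics/g10.png',np.hstack([a,b])[:,:,::-1])
E
```

```text
[ 0.46407116 -0.37776401  0.07394226] [0.70911889 0.70426453 0.013858   0.03114211] [ 0.06351851 -0.02464753 -0.99767625]
```

View pics/g10.png

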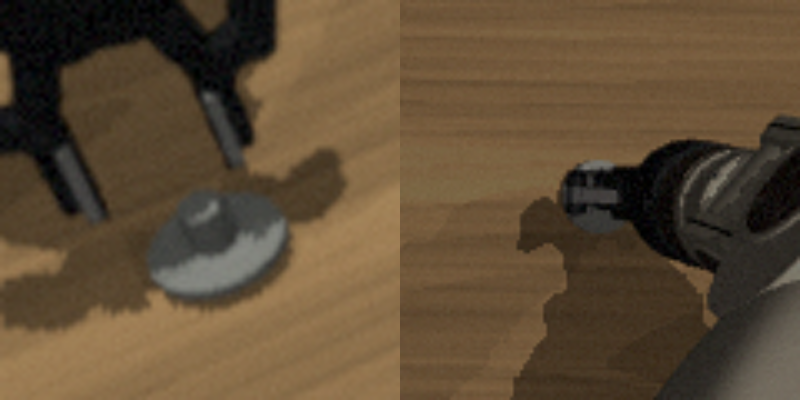

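The jaws straddle the knob but sit a bit off, and the tool has crept to about 0.07 rad of tilt. That's tolerable if the lid is placed at a similar tilt. I'll correct sideways first.

Emit:
apply_moves([
  [[2, -4, 0, 0], [2, -4, 0, 0], [2, -2, 0, 0], [0, 0, 0, 0], [0, 0, 0, 0], [0, 0, 0, 0], [0, 0, 0, 0], [0, 0, 0, 0], [0, 0, 0, 0], [0, 0, 0, 0]],
])

```text
clock: 40.85
eef_pos: [0.453, -0.371, 0.0731]
tool_rot: [0.709, 0.704, 0.014, 0.031]
ft_force: [0.5, 0.2, 0.2]
grip_width: 0.0425
```

Emit:
apply_moves([
  [[0, 1, 5, 0], [0, 0, 10, 0], [0, 0, 10, 0], [0, 0, 6, 0], [0, 0, 3, 0], [0, 0, 0, 0], [0, 0, 0, 0], [0, 0, 0, 0], [0, 0, 0, 0], [0, 0, 0, 0]],
])

```text
clock: 41.85
eef_pos: [0.4562, -0.3717, 0.0355]
tool_rot: [0.709, 0.704, 0.014, 0.03]
ft_force: [0.9, 0.2, -1.0]
grip_width: 0.043
```

Emit:
apply_moves([
  [[0, 0, 0, 0], [0, 0, 0, 0], [0, 0, 0, 0], [0, 0, 0, 0], [0, 0, 0, 0], [0, 0, 0, 0], [0, 0, 0, 0], [0, 0, 0, 0], [0, 0, 0, 0], [0, 0, 0, 0]],
], hand=-1)

```text
clock: 42.85
eef_pos: [0.4565, -0.3719, 0.0363]
tool_rot: [0.709, 0.704, 0.014, 0.031]
ft_force: [-0.1, -0.3, 0.4]
grip_width: 0.0154
```

Gripped. Lifting to about 0.25 before going sideways.

Emit:
apply_moves([
  [[0, 0, -10, 0], [0, 0, -20, 0], [0, 0, -30, 0], [0, 0, -35, 0], [0, 0, -35, 0], [0, 0, -35, 0], [0, 0, -30, 0], [0, 0, -15, 0], [0, 0, 0, 0], [0, 0, 0, 0]],
])

```text
clock: 43.85
eef_pos: [0.4405, -0.3651, 0.2571]
tool_rot: [0.709, 0.704, 0.013, 0.029]
ft_force: [-1.0, -0.5, -2.1]
grip_width: 0.0153
```

Emit:
apply_moves([
  [[20, 4, 0, 0], [32, 5, 0, 0], [36, 6, 0, 0], [36, 6, 0, 0], [36, 6, 0, 0], [36, 6, 0, 0], [30, 5, 0, 0], [20, 3, 0, 0], [0, 0, 0, 0], [0, 0, 0, 0]],
])

```text
clock: 44.85
eef_pos: [0.4772, -0.1086, 0.2379]
tool_rot: [0.71, 0.704, 0.008, 0.017]
ft_force: [0.1, -0.8, -0.6]
grip_width: 0.0154
```

Emit:
apply_moves([
  [[4, 3, 0, 0], [4, 3, 0, 0], [0, 0, 5, 0], [0, 0, 8, 0], [0, 0, 4, 0], [0, 0, 0, 0], [0, 0, 0, 0], [0, 0, 0, 0], [0, 0, 0, 0], [0, 0, 0, 0]],
])

```text
clock: 45.85
eef_pos: [0.4831, -0.104, 0.2177]
tool_rot: [0.713, 0.701, 0.006, 0.016]
ft_force: [-0.4, 0.1, -0.3]
grip_width: 0.0152
```

```bash
python3 - <<'E'
from h import *
o=telemetry.get_obs();p=o['eef_pos'];print(p,o['tool_rot'],o['grip_width'])
s=snap('scene')
u=proj(s,[p[0],p[1],p[2]-.03])[0].astype(int); b=30;f=14
im=cv2.convertScaleAbs(cv2.resize(s['color'][u[1]-b:u[1]+b,u[0]-b:u[0]+b],None,fx=f,fy=f,interpolation=cv2.INTER_CUBIC),alpha=1.4)
raw=im.copy()
x,y=p[0]-.0016,p[1]+.0007; z0=p[2]-.0363
a=np.linspace(0,2*np.pi,80)
for X,Y,z,r in((x-.001,y+.0004,z0+.013,.026),(x-.001,y+.0004,z0,.011),(.4811,-.0982,.174,.024),(.4811,-.0982,.174,.016)):
    q=((proj(s,np.c_[X+r*np.cos(a),Y+r*np.sin(a),0*a+z])-u+b+.5)*f).astype(int)
    cv2.polylines(im,[q],True,(255,0,0),1)
cv2.imwrite('pics/g11.png',cv2.resize(np.hstack([raw,im]),(800,400))[:,:,::-1])
E
```

```text
[ 0.48311878 -0.10400575  0.21768016] [0.71263996 0.70132009 0.00637315 0.01593136] 0.015154010889050653
```

View pics/g11.png

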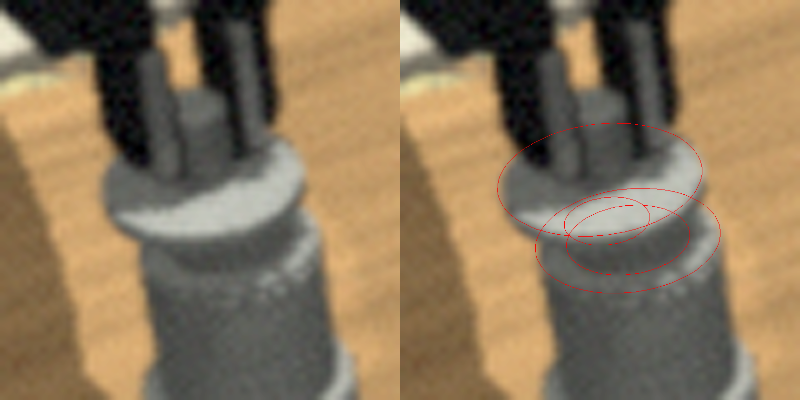

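The overlay fits to about 1 mm; the lid needs 4–5 mm in +y. Correcting and lowering.

Emit:
apply_moves([
  [[2, 0, 0, 0], [2, 0, 0, 0], [0.5, 0, 0, 0], [0, 0, 0, 0], [0, 0, 4, 0], [0, 0, 2, 0], [0, 0, 0, 0], [0, 0, 0, 0], [0, 0, 0, 0], [0, 0, 0, 0]],
])

```text
clock: 46.9
eef_pos: [0.4835, -0.099, 0.2112]
tool_rot: [0.712, 0.701, 0.006, 0.016]
ft_force: [-0.2, -0.3, -1.5]
grip_width: 0.0151
```

Emit:
apply_moves([
  [[0, 0, 3, 0], [0, 0, 2, 0], [0, 0, 2, 0], [0, 0, 1, 0], [0, 0, 0, 0], [0, 0, 0, 0], [0, 0, 0, 0], [0, 0, 0, 0], [0, 0, 0, 0], [0, 0, 0, 0]],
])

```text
clock: 47.9
eef_pos: [0.4839, -0.0992, 0.2029]
tool_rot: [0.713, 0.701, 0.007, 0.016]
ft_force: [0.3, 0.4, -0.4]
grip_width: 0.0157
```

Emit:
apply_moves([
  [[0, 0, 1, 0], [0, 0, 0, 0], [0, 0, 0, 0], [0, 0, 0, 0], [0, 0, 0, 0], [0, 0, 0, 0], [0, 0, 0, 0], [0, 0, 0, 0], [0, 0, 0, 0], [0, 0, 0, 0]],
])

```text
clock: 48.9
eef_pos: [0.4842, -0.0993, 0.2027]
tool_rot: [0.713, 0.701, 0.007, 0.017]
ft_force: [-0.1, -0.0, 0.9]
grip_width: 0.0155
```

Emit:
apply_moves([
  [[0, 0, 0, 0], [0, 0, 0, 0], [0, 0, 0, 0], [0, 0, 0, 0], [0, 0, 0, 0], [0, 0, 0, 0], [0, 0, 0, 0], [0, 0, 0, 0], [0, 0, 0, 0], [0, 0, 0, 0]],
], hand=0)

```text
clock: 49.9
eef_pos: [0.4846, -0.0994, 0.2024]
tool_rot: [0.712, 0.701, 0.007, 0.017]
ft_force: [0.3, 0.7, 0.2]
grip_width: 0.0429
```

Emit:
apply_moves([
  [[0, 0, -5, 0], [0, 0, -15, 0], [0, 0, -25, 0], [0, 0, -30, 0], [0, 0, -20, 0], [20, 0, 0, 0], [35, 0, 0, 0], [40, 0, 0, 0], [30, 0, 0, 0], [0, 0, 0, 0]],
])

```text
clock: 50.9
eef_pos: [0.4841, 0.0299, 0.3034]
tool_rot: [0.714, 0.7, 0.009, 0.019]
ft_force: [0.1, 0.2, -0.3]
grip_width: 0.0425
```

```bash
python3 - <<'E'
from h import *
o=telemetry.get_obs(); p=o['eef_pos']; print(p,o['ft_force'])
s=snap('scene'); z=.179
save(s,'g12.png',(190,100,310,280),3.3)
im=cv2.imread('pics/g12.png')
a=np.linspace(0,2*np.pi,80)
for zz,r in((.179,.026),(.201,.009)):
    q=((proj(s,np.c_[.4811+r*np.cos(a),-.0982+r*np.sin(a),0*a+zz])-[190,100]+.5)*3.3).astype(int); cv2.polylines(im,[q],True,(0,0,255),1)
cv2.imwrite('pics/g12.png',np.hstack([cv2.imread('pics/g12.png'),im]))
c=snap('top')
for q,n in((c,'top'),(s,'scene')): print(n,rim(q,proj(q,[.4811,-.0982,.179])[0],.179,18))
s0=np.load('scene0.npy',allow_pickle=True).item(); d=cv2.absdiff(s0['color'],s['color']).sum(2)
for n,P in(('bottle',[.4516,.1814,.04]),('cup',[.683,.258,.05]),('fork',[.70,-.288,.01])):
    u=proj(s,P)[0].astype(int); print(n,d[u[1]-25:u[1]+25,u[0]-20:u[0]+20].mean())
E
```

```text
[0.48408927 0.02987987 0.30344811] [ 0.12811192  0.15280064 -0.32747863]
top [ 0.48616575 -0.1006876   0.03693611]
scene [ 0.48176038 -0.09783245  0.02597189]
bottle 10.447
cup 7.9435
fork 5.482
```

View pics/g12.png

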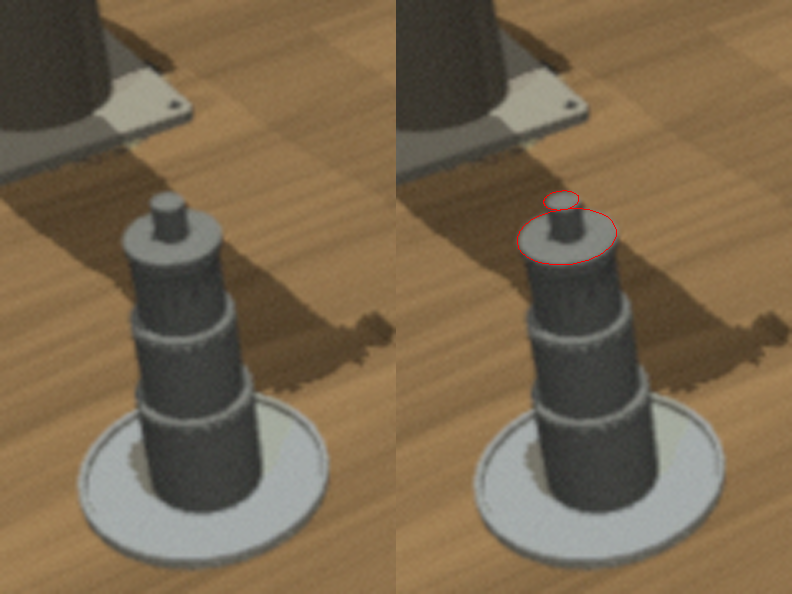

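The lid is seated: in the scene view its disc matches radius 26 mm at z = 0.179, 0.8 mm off the axis. The gripper is clear and the bystanders haven't moved, so I'm handing in.

```bash
python3 -c "
from workcell import workorder; print(workorder.job_done())"
```

```text
the job is handed in; nothing more can be done
None
```

The tower is built on the round tray in the order asked: wide, middle, narrow, lid. Everything is released and the job was handed in at about 51 s of the 131 s allowed.

**Last scene-camera checks:**

| Piece | Offset | Seated height (fit used this z) |
|---|---|---|
| Wide canister | 1.5 mm from the tray centre | rim z 0.074 |
| Middle canister | 1.7 mm from the wide axis | rim z 0.129 |
| Narrow canister | 0.6 mm from the middle axis | rim z 0.174 |
| Lid | 0.8 mm from the narrow axis | disc top z 0.179 |

All fitted radii matched the nominal sizes at these heights. The arm was clear of everything, and before/after pictures around the bottle, pen cup and fork showed no sign of movement.

**Checks that failed or disagreed:**
- The top-camera fits on the stacked tower (wide canister and lid) were unusable; their radii came out wrong, with the arm in the way and the white tray blending into the rims. The final checks therefore rest on the scene camera alone.
- At the start the two cameras differed by 2–4 mm, which fits their stated calibration.
- The finger opening read up to about 2.6 mm low on the smaller pieces, though the pictures showed good grasps.
- The tool drifted to about 0.07 rad of tilt during the lid grasp. In the last picture the seated lid looks level.

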